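Chuck the planting auger at the potting bench

ROBOT

A 6-joint arm with a two-finger parallel gripper is mounted at the origin on the work surface. World frame = base frame: x ahead of the robot, y to its left, z up, the work surface at z = 0. Lengths are in mm, angles in rad, forces in N, time in s.
With the tool pointing down it reaches from about 350 to 975 mm from the base axis. Payload 7.1 kg.
Tool frame: the origin (TCP) lies on the front face of the gripper's body, between the roots of the fingers; the fingertips stand 80 mm ahead of it and the grasp point (between the pads) lies 61 mm ahead of it; z points along the fingers, y is the line along which they close (so a half turn about z gives the same grasp; the last joint's range is limited). The gripper opens to 88 mm and grips with 3 to 60 N. Pads are 20 mm wide; open, the fingers measure 115 mm over their backs; the gripper's body (75 mm by 178 mm) begins 61 mm behind the grasp point.
Start: joints at [-1.243, 0.423, 1.63, -0, 1.089, -0.019], TCP at [212.448, -587.768, 302.675] pointing down, gripper open.
Joint ranges: [-3, 3], [-0.9, 2.11], [0.09, 2.58], [-1.31, 4.45], [0.11, 2.69], [-2.54, 2.54]. Speed limits (rad/s): [2.39, 2.39, 3.01, 3.14, 3.14, 3.14].

INTERFACE

Orientations are given as a rotation vector (axis times angle).
In Python, from workcell import readout, vision, close_job gives the robot as it stands.
- The arm moves only by the tool servo_tool, never from a script. Its argument "plan" is a list that holds one entry, the list of rows, each a list of 7 numbers: the gripper command: -1 is fully open, 1 is shut, values between are in proportion, then the shift along the world's x, y, z in units of 40 mm (1.0 is 40 mm), then the turn, a rotation vector about the world's x, y, z in units of 5 degrees (1.0 is 5 degrees). A call has 1 to 5 rows; each row shifts and turns the commanded pose from where the row before left it; what a row does not reach is not made up. A row lasts 1/12 s, in which the tool goes at most 41.7 mm and 7.16 degrees, less where a joint would pass 70% of its speed; a pose out of reach is approached as far as the arm can. A call is refused whole if a number of a shift passes 1 or a number of a turn 1, either way. A call with a gripper value outside its range is refused whole. The fingers move at their own pace and stop on an object; the grip force is fixed at half the most. Time passes only in rows, so rows that do not move let the fingers close. It gives the time, the measured TCP pose, the force, the opening and the grip force at its end, in the units of the state.
- readout.get_obs(): the state, without advancing time (a new reading comes with each control period).
- vision.get_image(name): name is "scene" or "top" or "wrist"; returns the picture (384x512x3 uint8, red, green, blue); there is no depth.
- vision.camera_params(name): a dict with "fx", "fy", "cx", "cy" (pixels), "rvec" (rotation vector, rad) and "tvec" (3), from world to camera coordinates, as OpenCV has them; the wrist camera has in their place "hand_eye" (4x4, takes a point from camera to tool coordinates, whose origin is the TCP and whose axes are the flange's). Camera axes: x right, y down, z forward; pixel columns grow to the right and rows downward; lengths in mm; the calibration is good to about 2 mm. A picture is of the moment at which its call begins: read the wrist's pose just before it. camera_params takes no time and is no camera call.
- close_job(): hands the job in; it is judged then, once.
The state is a dict: "t": time; "qpos": joint angles; "qvel": joint speeds; "joint_torque": joint torques, N m; "ee_pos": TCP position; "orientation": TCP orientation; "ft_force": force on the tool from outside, world axes, zero at the start; "moment": the same for the moment, N m; "width": finger opening in mm; "grasp_force": force on a finger pad.
Only numpy, scipy, OpenCV 4.12 (cv2) and the standard library are available. Lean on these libraries where they do the work, as an engineer would, in place of code of your own. Each camera call takes 0.05 s, during which the arm holds its last target. There are 200 camera calls.

TASK

Take the yellow auger bit out of the wooden block and stand it upright, steel shank down, on the bottom of the socket in the middle of the open bench chuck. Then turn the chuck's sleeve clockwise (seen from above) by its red handle until the three jaws grip the shank firmly, and let go so that the auger stays clamped upright. Leave the green dibber bit, the bottle, the jar and the clay pot where they are.

Things in the scene. Friction and masses are not known exactly. Their poses are not given: they have to be found in the camera images.
- auger: The planting auger bit, 150 mm long, 250 g, standing upright in one of the two pockets of the wooden block (40 mm deep). Origin: centre of the shank's flat lower end; z runs up its axis. Plain round steel shank, 20 mm diameter, from z = 0 to 78 mm; yellow spiral head, 34 mm diameter, from 78 to 150 mm (grip it there, from above).
- dibber: The green dibber bit in the other pocket, to be left alone: 145 mm long, shank 20 mm diameter, head 34 mm diameter with a tapered nose. Origin: centre of its lower end.
- block: Fixed wooden block 190 x 80 x 50 mm (x, y, z), origin at the centre of its underside; two round pockets 26 mm wide, 40 mm deep, 50 mm either side of the centre along its x axis. Which bit is in which pocket varies.
- chuck_socket (a point): Centre of the floor of the chuck's socket, 30 mm above the bench, on the vertical axis of chuck and sleeve. The socket is round, 28 mm wide, 30 mm deep (rim 60 mm above the bench); above it stand three jaws, 62 to 95 mm above the bench, open at the top, so a shank goes in straight from above. The fixed chuck has a 150 mm square foot, 12 mm thick.
- sleeve (a joint): Turn of the black knurled sleeve (100 mm diameter), rad: 0 = jaws fully open, grows clockwise seen from above; starts at 0 to 0.5. The jaws' inner faces stand 20 mm - 6.25 mm x (turn) from the axis and meet the 20 mm shank at about 1.6 rad, after which the sleeve stiffens. It stays where it is left (about 2.5 N at the handle turns it freely).
- handle (a point): Centre of the top of the sleeve's red handle, an upright round post 22 mm in diameter, 100 mm from the chuck's axis, its top 145 mm above the bench, red from 51 mm up. It stands on the sleeve's flat steel arm (39 to 51 mm above the bench) and goes round with the sleeve. Its x axis points outward from the chuck's axis.
- jaw0: One of the three aluminium jaws, 28 mm long, 14 mm wide, driven together by the sleeve. Origin on the bench at the chuck's axis when fully open; its x axis points outward along the jaw, and it moves inward (-x) as it closes.
- jaw1: The second jaw, 120 degrees on; as jaw0.
- jaw2: The third jaw, 240 degrees on; as jaw0.
- feed_bottle: White bottle with a blue cap, 68 mm diameter, 170 mm tall, to be left alone. Origin: centre of its underside.
- jar: Amber jar with a steel lid, 72 mm diameter, 100 mm tall, to be left alone. Origin: centre of its underside.
- pot: Small clay pot, 90 mm diameter at the rim, 85 mm tall, to be left alone. Origin: centre of its underside.

How it is judged:
By the outcome, as a careful person would: the job done as asked, in the order asked, and still so for the second after the job is handed in, with the robot touching nothing.
It also fails if it takes over 56 s, if anything falls off the work surface, if the arm or the gripper's body presses on something with over 40 N, if the wrist force passes 120 N, or if a joint passes its speed limit or range.

## Working session

There is one attempt and no reset: what is moved stays moved. The work goes in short steps, Python scripts to look and compute and a tool call to move; the robot and the scene stay as the last step left them, time stands still between calls to the robot, and variables do not carry over. Pictures are saved under pics/ and viewed, at most 13 in all, crops included, and the job is handed in when it is done.

Besides the shell and the picture viewer there is one more tool, called after ">>>" by a JSON object that holds its "name" and its "arguments". servo_tool: Moves the arm, as the interface text tells. Its arguments: {"type":"object","properties":{"plan":{"type":"array"}},"required":["plan"]}

```bash
ls; mkdir -p pics
cat > h.py <<'E'
import numpy as np, cv2
from workcell import readout, vision, close_job
def save(n,f):
    im=vision.get_image(n); cv2.imwrite('pics/'+f,cv2.cvtColor(im,cv2.COLOR_RGB2BGR)); return im
def cam(n,obs=None):
    p=vision.camera_params(n); K=np.array([[p['fx'],0,p['cx']],[0,p['fy'],p['cy']],[0,0,1]],float)
    if 'rvec' in p:
        R=cv2.Rodrigues(np.array(p['rvec'],float))[0]; t=np.array(p['tvec'],float).ravel()
    else:
        T=np.eye(4);T[:3,:3]=cv2.Rodrigues(np.array(obs['orientation'],float))[0];T[:3,3]=obs['ee_pos']
        M=np.linalg.inv(T@np.array(p['hand_eye'])); R,t=M[:3,:3],M[:3,3]
    return K,R,t
def plane(c,uv,z):
    K,R,t=c; d=R.T@np.linalg.inv(K)@np.array([uv[0],uv[1],1.]); o=-R.T@t
    return o+d*(z-o[2])/d[2]
def proj(c,P):
    K,R,t=c; q=K@(R@np.array(P,float)+t); return q[:2]/q[2]
def blobs(im,lo,hi,amin=30):
    h=cv2.cvtColor(im,cv2.COLOR_RGB2HSV); m=cv2.inRange(h,np.array(lo),np.array(hi))
    n,l,s,c=cv2.connectedComponentsWithStats(m)
    return [(s[i].tolist(),c[i].round(1).tolist()) for i in range(1,n) if s[i][4]>=amin],l
E
python3 - <<'E'
from h import *
o=readout.get_obs(); print(o['ee_pos'],o['orientation'],o['ft_force'],o['width'])
a=save('scene','s1.png');b=save('top','t1.png')
for n,im in(('scene',a),('top',b)):
    c=cam(n);print(n,(-c[1].T@c[2]).round())
    for k,lo,hi in(('yel',(22,120,100),(34,255,255)),('grn',(40,80,40),(85,255,255)),('red',(0,170,90),(6,255,255)),('red2',(174,150,90),(180,255,255))):
        print(k,blobs(im,lo,hi)[0])
cv2.imwrite('pics/st.png',cv2.cvtColor(np.vstack([a,b]),cv2.COLOR_RGB2BGR)[:, :])
E
```

```text
pics
[ 212.31030696 -587.36618047  301.90716731] [-3.09296943e+00 -5.41765669e-01  3.64832722e-04] [-0.66959816  0.74793818 -0.49924824] 87.43398753549026
scene [1622. -183.  923.]
yel []
grn [([396, 0, 15, 5, 44], [403.6, 1.6]), ([435, 0, 9, 6, 33], [439.2, 2.3]), ([379, 3, 39, 25, 275], [402.5, 14.3]), ([231, 24, 5, 11, 44], [233.0, 28.8]), ([78, 46, 7, 9, 49], [81.1, 49.5]), ([365, 126, 12, 6, 31], [369.9, 128.5]), ([334, 131, 12, 7, 31], [338.6, 133.8]), ([388, 131, 12, 6, 32], [393.2, 133.9]), ([357, 137, 12, 6, 30], [362.1, 139.5]), ([412, 137, 13, 6, 35], [417.7, 139.7]), ([381, 143, 12, 6, 37], [386.0, 145.4]), ([348, 148, 13, 7, 36], [353.7, 150.8]), ([125, 186, 8, 16, 87], [127.9, 193.9])]
red []
red2 []
top [ 546.   38. 1219.]
yel [([374, 266, 12, 13, 85], [380.0, 272.1])]
grn [([31, 253, 17, 16, 73], [37.2, 259.5]), ([78, 255, 17, 15, 77], [85.2, 260.7]), ([6, 277, 16, 16, 75], [11.9, 283.3]), ([53, 278, 17, 16, 75], [60.1, 284.0]), ([28, 301, 17, 16, 75], [35.0, 307.2]), ([76, 302, 17, 16, 80], [83.2, 308.1]), ([3, 325, 17, 16, 77], [10.2, 331.4]), ([51, 326, 17, 16, 75], [58.1, 332.3])]
red [([213, 212, 8, 8, 47], [216.3, 215.7])]
red2 []
```

View pics/t1.png

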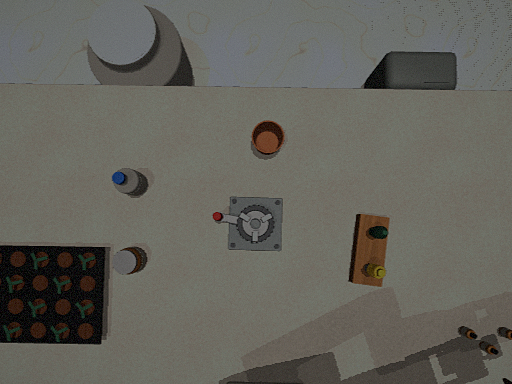

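View pics/s1.png

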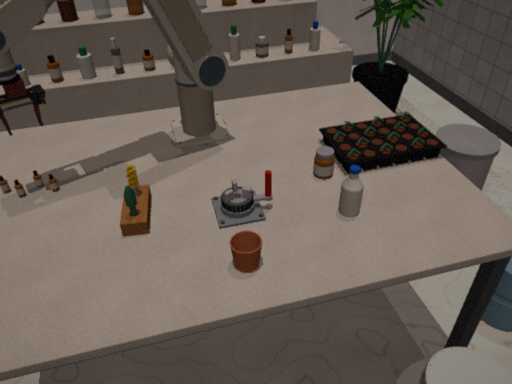

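The top view shows the yellow auger at about (376,271), the green dibber at (378,232), the chuck centre near (256,223) and the red handle at (217,216). The scene view shows the auger as the yellow upright at (131,178) and the red handle at (268,183). Next I'll work out where these are and look at them enlarged.

Run:
```python
from h import *
c=cam('top'); im=cv2.cvtColor(cv2.imread('pics/t1.png'),cv2.COLOR_BGR2RGB)
for k,lo,hi in(('yel',(22,110,60),(34,255,255)),('grn',(65,80,20),(95,255,255)),('red',(0,170,60),(6,255,255))):
    print(k,blobs(im,lo,hi)[0][-4:])
for uv,z in(((376,270),160),((381,273),90),((378,232),155),((217,216),145),((256,223),95),((256,223),60)):
    print(uv,z,plane(c,uv,z).round(1))
f=lambda x0,y0:cv2.resize(im[y0:y0+75,x0:x0+80],None,fx=5,fy=5,interpolation=cv2.INTER_CUBIC)
v=np.hstack([f(205,185),f(340,212)]); v=np.clip(v*1.8,0,255).astype(np.uint8)
cv2.imwrite('pics/c1.png',cv2.cvtColor(v,cv2.COLOR_RGB2BGR))
```

```text
yel [([373, 266, 13, 13, 105], [379.4, 272.1])]
grn [([28, 301, 17, 16, 85], [34.6, 307.6]), ([76, 302, 17, 16, 82], [82.8, 308.4]), ([3, 324, 17, 17, 87], [9.3, 331.4]), ([50, 326, 18, 16, 86], [57.7, 332.6])]
red [([213, 212, 8, 8, 47], [216.3, 215.7])]
(376, 270) 160 [ 439.3 -267.1  160. ]
(381, 273) 90 [ 424.6 -300.3   90. ]
(378, 232) 155 [ 532.7 -273.8  155. ]
(217, 216) 145 [566.8 128.9 145. ]
(256, 223) 95 [550.8  30.   95. ]
(256, 223) 60 [551.   29.7  60. ]
```

View pics/c1.png

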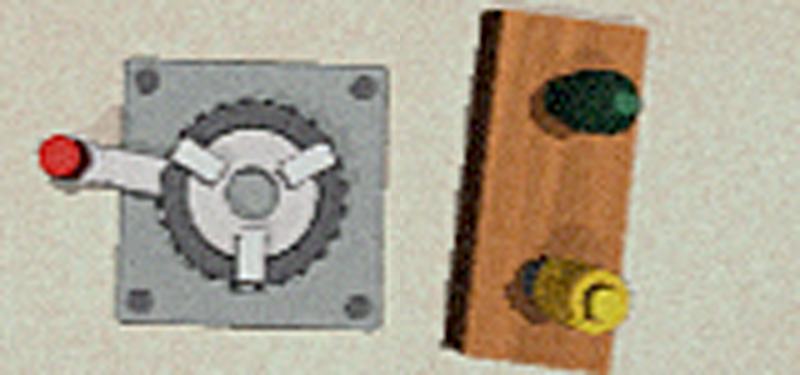

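The zoomed crop puts the auger's top disc at about (380,272) and the dibber well clear of it. The socket is at about (255,223). I'll move above the auger and check with the wrist camera.

>>> {"name": "servo_tool", "arguments": {"plan": [[[-1,0.55,0.77,0,0,0,0],[-1,0.55,0.77,0,0,0,0],[-1,0.55,0.77,0,0,0,0],[-1,0.55,0.77,0,0,0,0],[-1,0.55,0.77,0,0,0,0]]]}}

```text
t: 0.52
ee_pos: [322.9, -432.1, 302.3]
orientation: [-3.094, -0.541, 0.0]
ft_force: [-0.2, -0.1, 0.1]
width: 87.6
grasp_force: 0.0
```

>>> {"name": "servo_tool", "arguments": {"plan": [[[-1,0.55,0.77,0,0,0,0],[-1,0.55,0.77,0,0,0,0],[-1,0.55,0.77,0,0,0,0],[-1,0.45,0.6,0,0,0,0],[-1,0,0,0,0,0,0]]]}}

```text
t: 0.93
ee_pos: [408.5, -313.7, 302.5]
orientation: [-3.092, -0.548, -0.001]
ft_force: [1.0, -0.2, -0.5]
width: 88.1
grasp_force: 0.0
```

Run:
```python
from h import *
o=readout.get_obs(); print(o['t'],o['ee_pos'].round(1),o['orientation'],o['qpos'].round(2),o['ft_force'])
im=save('wrist','w1.png'); c=cam('wrist',o); print((-c[1].T@c[2]).round(),vision.camera_params('wrist')['hand_eye'])
print(proj(c,[434,-278,160]),proj(c,[434,-278,50]))
print(blobs(im,(20,100,60),(34,255,255),100)[0])
```

```text
0.9333 [ 408.5 -313.7  302.5] [-3.09208415e+00 -5.47625026e-01 -6.71900981e-04] [-0.68  0.26  1.87  0.    1.01  0.54] [ 1.00730444 -0.20099699 -0.47495116]
[ 476. -288.  384.] [[ 5.22736186e-04 -9.63839820e-01 -2.66481759e-01  7.26392996e+01]
 [ 9.99999833e-01  5.69205156e-04 -9.71417186e-05 -1.40017990e+00]
 [ 2.45311848e-04 -2.66481664e-01  9.63839957e-01 -8.19518991e+01]
 [ 0.00000000e+00  0.00000000e+00  0.00000000e+00  1.00000000e+00]]
[222.44705971 158.23557485] [232.29271669 142.42289136]
[([201, 131, 45, 45, 1387], [224.1, 153.2])]
```

View pics/w1.png

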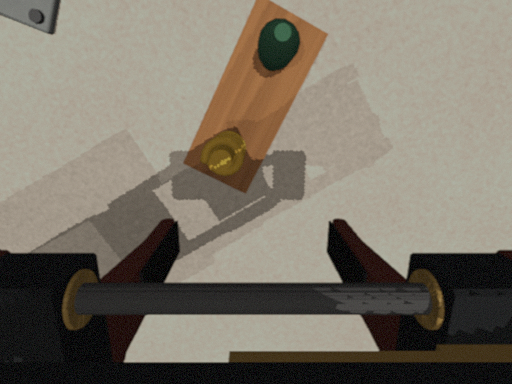

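The wrist view shows the auger head ring at about (224,154) and the dibber at (279,44), both clear of the fingers.

Run:
```python
from h import *
o=readout.get_obs(); c=cam('wrist',o)
for z in (160,155): print(plane(c,(223.5,154.5),z)-o['ee_pos'],plane(c,(223.5,154.5),z))
print(proj(c,plane(c,(223.5,154.5),160)-[0,0,72]),proj(c,plane(c,(223.5,154.5),160)+[17,0,0]))
```

```text
[  28.41103185   35.70920449 -142.4663675 ] [ 435.95332856 -279.58163071  160.        ]
[  27.53419027   35.92013645 -147.4663675 ] [ 435.07648698 -279.37069875  155.        ]
[230.46553138 143.65131447] [230.79625265 133.14150702]
```

>>> {"name": "servo_tool", "arguments": {"plan": [[[-1,0.35,0.43,0,0,0,0],[-1,0.34,0.43,0,0,0,0],[-1,0,0,-0.95,0,0,0],[-1,0,0,-0.95,0,0,0],[-1,0,0,-0.96,0,0,0]]]}}

```text
t: 1.4
ee_pos: [434.1, -283.8, 187.6]
orientation: [3.092, 0.542, 0.003]
ft_force: [1.1, -0.5, -0.3]
width: 88.0
grasp_force: 0.0
```

>>> {"name": "servo_tool", "arguments": {"plan": [[[-1,0,0,0,0,0,0],[1,0,0,0,0,0,0],[1,0,0,0,0,0,0],[1,0,0,0,0,0,0],[1,0,0,0,0,0,0]]]}}

```text
t: 1.82
ee_pos: [435.0, -284.0, 190.6]
orientation: [3.092, 0.541, 0.005]
ft_force: [0.2, 0.2, 0.0]
width: 64.5
grasp_force: 0.0
```

>>> {"name": "servo_tool", "arguments": {"plan": [[[1,0,0,0,0,0,0],[1,0,0,0,0,0,0],[1,0,0,0,0,0,0]]]}}

```text
t: 2.07
ee_pos: [434.3, -283.1, 189.1]
orientation: [3.093, 0.542, 0.002]
ft_force: [-0.2, -0.1, -0.1]
width: 44.6
grasp_force: 0.0
```

>>> {"name": "servo_tool", "arguments": {"plan": [[[1,0.02,0.09,0,0,0,0],[1,0,0,0,0,0,0],[1,0,0,0,0,0,0],[1,0,0,0,0,0,0],[1,0,0,0,0,0,0]]]}}

```text
t: 2.48
ee_pos: [434.9, -279.0, 188.5]
orientation: [-3.094, -0.542, 0.0]
ft_force: [0.1, 3.2, 6.3]
width: 33.7
grasp_force: 30.0
```

>>> {"name": "servo_tool", "arguments": {"plan": [[[1,0,0,0.5,0,0,0],[1,0,0,0.75,0,0,0],[1,0,0,0.75,0,0,0],[1,0,0,0.75,0,0,0],[1,0,0,0.25,0,0,0]]]}}

```text
t: 2.9
ee_pos: [436.0, -280.2, 311.7]
orientation: [3.091, 0.542, 0.006]
ft_force: [1.8, -1.1, -2.0]
width: 34.0
grasp_force: 30.0
```

Run:
```python
from h import *
o=readout.get_obs(); print(o['t'],o['ee_pos'].round(1),o['orientation'],o['ft_force'],o['width'],o['grasp_force'])
a=save('wrist','w2.png');b=save('scene','s2.png')
b=cv2.resize(b[130:240,80:290],None,fx=2.4,fy=2.4,interpolation=cv2.INTER_CUBIC)
w=max(a.shape[1],b.shape[1]); p=lambda i:cv2.copyMakeBorder(i,0,0,0,w-i.shape[1],0)
v=np.vstack([p(a[:300]),p(b)]);cv2.imwrite('pics/v2.png',cv2.cvtColor(np.clip(v*1.5,0,255).astype(np.uint8),cv2.COLOR_RGB2BGR)); print(v.shape)
```

```text
2.9 [ 436.  -280.2  311.7] [3.09062171 0.54160756 0.00580294] [ 1.78145152 -1.06634212 -2.04706561] 34.01648370919867 29.973287880420685
(564, 512, 3)
```

View pics/v2.png

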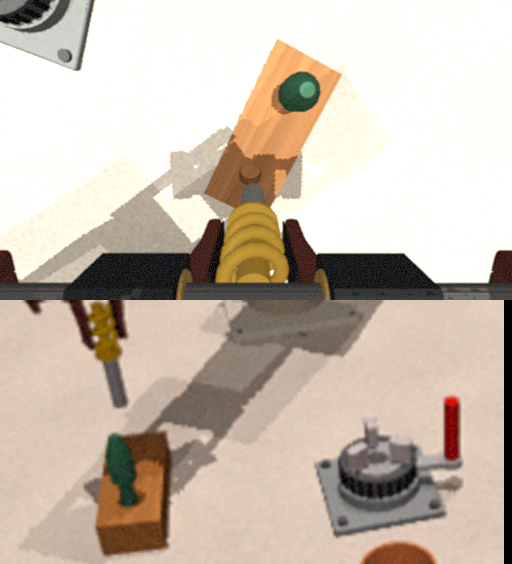

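The wrist and scene views show the auger lifted clear of its pocket, with the shank tip near (251,186) in the wrist picture. The dibber hasn't moved. Next I'll check the auger for tilt.

Run:
```python
from h import *
o=readout.get_obs(); c=cam('wrist',o); s=cam('scene')
p=o['ee_pos']; R=cv2.Rodrigues(o['orientation'])[0]; print('tool z',R[:,2].round(3))
for d in(178.5,105,100.5,60,28.5):
    P=p+[0,0,-d]; print(d,proj(c,P).round(1),proj(s,P).round(1), 'crop',((proj(s,P)-[80,130])*2.4).round(0))
    P=p+R[:,2]*d; print('   tooled',proj(c,P).round(1),((proj(s,P)-[80,130])*2.4).round(0))
im=cv2.imread('pics/w2.png'); g=cv2.cvtColor(im,cv2.COLOR_BGR2GRAY)
for r in range(176,216,4): print(r,g[r,232:274:2].tolist())
t=cam('top'); 
# chuck estimate from foot corners in the top crop c1 (z=12)
cs=[(125,58),(388,67),(380,330),(118,322)]
for z in(12,):
    q=[plane(t,(205+(x+.5)/5-.5,185+(y+.5)/5-.5),z) for x,y in cs]; print(np.round(q,1),np.mean(q,0))
print(plane(t,(205+50.2-.5,185+38.7-.5),60))
```

```text
tool z [ 0.003 -0.002 -1.   ]
178.5 [253.7 191.7] [131.  173.6] crop [122. 105.]
   tooled [254.4 191.2] [122. 105.]
105 [254.4 220.9] [126.2 154. ] crop [111.  58.]
   tooled [254.9 220.6] [111.  58.]
100.5 [254.5 223.4] [125.9 152.7] crop [110.  55.]
   tooled [255.  223.1] [110.  55.]
60 [255.1 252. ] [123.1 141.3] crop [103.  27.]
   tooled [255.5 251.8] [103.  27.]
28.5 [255.9 286.5] [120.8 132. ] crop [98.  5.]
   tooled [256.1 286.3] [98.  5.]
176 [66, 67, 66, 58, 41, 45, 65, 70, 68, 70, 71, 72, 59, 46, 52, 64, 70, 68, 74, 69, 71]
180 [67, 63, 68, 63, 55, 44, 45, 47, 51, 49, 42, 50, 48, 39, 61, 67, 71, 74, 69, 74, 71]
184 [74, 72, 64, 65, 66, 67, 59, 50, 53, 62, 65, 65, 66, 69, 67, 67, 72, 74, 71, 73, 67]
188 [69, 65, 65, 61, 66, 65, 61, 63, 60, 65, 63, 63, 69, 66, 66, 67, 73, 73, 75, 67, 68]
192 [66, 60, 63, 66, 65, 57, 64, 65, 61, 61, 62, 67, 62, 66, 60, 61, 71, 74, 67, 69, 68]
196 [64, 66, 66, 64, 67, 57, 60, 59, 65, 62, 61, 66, 64, 66, 66, 58, 69, 67, 64, 72, 72]
200 [62, 62, 65, 68, 60, 68, 63, 67, 63, 67, 68, 65, 67, 65, 63, 63, 57, 67, 70, 67, 70]
204 [66, 62, 64, 67, 66, 76, 85, 97, 101, 103, 101, 104, 97, 97, 90, 76, 72, 67, 67, 70, 156]
208 [114, 84, 88, 98, 100, 102, 101, 104, 100, 104, 103, 99, 103, 100, 100, 102, 100, 101, 93, 104, 170]
212 [90, 97, 100, 102, 101, 102, 99, 98, 89, 85, 79, 84, 82, 85, 87, 92, 99, 101, 102, 103, 98]
[[626.1 105.5  12. ]
 [623.2 -44.1  12. ]
 [474.6 -41.1  12. ]
 [476.8 106.7  12. ]] [550.1787143   31.75913712  12.        ]
[550.38846185  33.23660612  60.        ]
```

>>> {"name": "servo_tool", "arguments": {"plan": [[[1,0.32,0.87,0,0,0,0],[1,0.32,0.87,0,0,0,0],[1,0.32,0.87,0,0,0,0],[1,0.32,0.87,0,0,0,0],[1,0.32,0.87,0,0,0,0]]]}}

```text
t: 3.42
ee_pos: [498.0, -103.6, 305.6]
orientation: [-3.093, -0.541, 0.006]
ft_force: [1.6, 0.2, -2.7]
width: 33.6
grasp_force: 30.0
```

>>> {"name": "servo_tool", "arguments": {"plan": [[[1,0.32,0.87,0,0,0,0],[1,0.32,0.87,0,0,0,0],[1,0.32,0.87,0,0,0,0],[1,0.3,0.84,0,0,0,0],[1,0,0,0,0,0,0]]]}}

```text
t: 3.83
ee_pos: [550.0, 37.5, 305.6]
orientation: [-3.091, -0.548, 0.003]
ft_force: [0.0, -0.0, -2.4]
width: 33.4
grasp_force: 30.0
```

>>> {"name": "servo_tool", "arguments": {"plan": [[[1,0,0,0,0,0,0],[1,0,0,0,0,0,0],[1,0,0,0,0,0,0]]]}}

```text
t: 4.08
ee_pos: [548.4, 31.8, 306.8]
orientation: [-3.095, -0.541, 0.004]
ft_force: [-0.3, -0.1, -2.7]
width: 33.6
grasp_force: 30.0
```

Run:
```python
from h import *
o=readout.get_obs(); print(o['t'],o['ee_pos'].round(1),o['orientation'],o['ft_force'])
a=save('wrist','w3.png'); c=cam('wrist',o)
for P in([550.3,32,60],[550.3,32,95],o['ee_pos']-[0,0,178.5]): print(proj(c,P).round(1))
v=cv2.resize(a[60:300,100:400],None,fx=2,fy=2,interpolation=cv2.INTER_CUBIC)
cv2.imwrite('pics/v3.png',cv2.cvtColor(np.clip(v*1.4,0,255).astype(np.uint8),cv2.COLOR_RGB2BGR))
```

```text
4.0833 [548.4  31.8 306.8] [-3.09461272 -0.54086588  0.00421225] [-0.26138297 -0.10107728 -2.71811707]
[254.6 172.8]
[254.8 180.1]
[254.5 190.7]
```

View pics/v3.png

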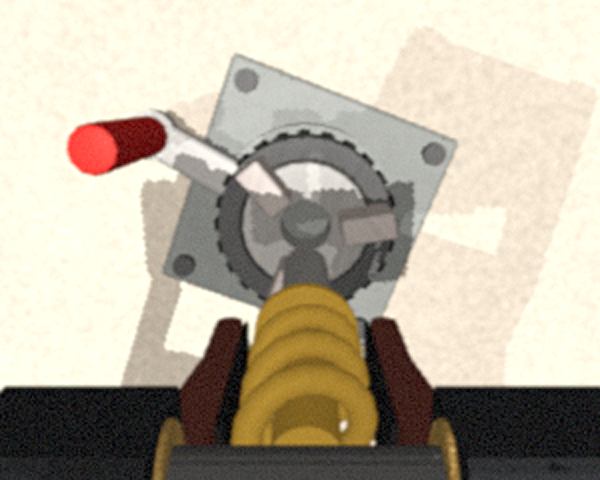

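The wrist view shows the socket centre at about (252,171) with the shank tip directly in front of it. They line up to within about 2 mm. I'll start lowering it.

>>> {"name": "servo_tool", "arguments": {"plan": [[[1,0.04,0.01,-0.5,0,0,0],[1,0,0,-0.6,0,0,0],[1,0,0,-0.6,0,0,0],[1,0,0,-0.4,0,0,0],[1,0,0,0,0,0,0]]]}}

```text
t: 4.55
ee_pos: [549.1, 31.8, 221.1]
orientation: [-3.094, -0.539, 0.008]
ft_force: [-0.1, 0.5, -2.7]
width: 33.7
grasp_force: 30.0
```

>>> {"name": "servo_tool", "arguments": {"plan": [[[1,0,0,0,0,0,0],[1,0,0,0,0,0,0]]]}}

```text
t: 4.72
ee_pos: [551.3, 32.4, 225.2]
orientation: [3.095, 0.54, 0.002]
ft_force: [0.4, -0.0, -3.4]
width: 33.6
grasp_force: 30.0
```

>>> {"name": "servo_tool", "arguments": {"plan": [[[1,0,0,-0.15,0,0,0],[1,0,0,-0.1,0,0,0],[1,0,0,0,0,0,0],[1,0,0,0,0,0,0]]]}}

```text
t: 5.05
ee_pos: [550.8, 33.0, 214.4]
orientation: [3.094, 0.542, -0.0]
ft_force: [-0.2, -0.2, -2.3]
width: 33.7
grasp_force: 30.0
```

>>> {"name": "servo_tool", "arguments": {"plan": [[[1,0,0,-0.05,0,0,0],[1,0,0,0,0,0,0],[1,0,0,0,0,0,0]]]}}

```text
t: 5.3
ee_pos: [550.8, 33.1, 212.3]
orientation: [3.094, 0.542, -0.0]
ft_force: [0.0, 0.9, -2.6]
width: 34.0
grasp_force: 30.0
```

>>> {"name": "servo_tool", "arguments": {"plan": [[[1,0,0,-0.04,0,0,0],[1,0,0,0,0,0,0],[1,0,0,0,0,0,0]]]}}

```text
t: 5.55
ee_pos: [550.8, 33.0, 210.6]
orientation: [-3.094, -0.542, 0.0]
ft_force: [0.0, 0.6, -1.8]
width: 33.9
grasp_force: 30.0
```

>>> {"name": "servo_tool", "arguments": {"plan": [[[1,0,0,-0.04,0,0,0],[1,0,0,0,0,0,0],[1,0,0,0,0,0,0]]]}}

```text
t: 5.8
ee_pos: [550.8, 33.0, 209.0]
orientation: [-3.094, -0.542, 0.0]
ft_force: [0.7, 1.1, -2.3]
width: 33.7
grasp_force: 30.0
```

>>> {"name": "servo_tool", "arguments": {"plan": [[[1,0,0,-0.04,0,0,0],[1,0,0,0,0,0,0],[1,0,0,0,0,0,0]]]}}

```text
t: 6.05
ee_pos: [551.2, 33.2, 208.5]
orientation: [-3.094, -0.542, -0.001]
ft_force: [-2.2, 0.6, 6.3]
width: 33.8
grasp_force: 30.0
```

>>> {"name": "servo_tool", "arguments": {"plan": [[[-0.4,0,0,0,0,0,0],[-0.4,0,0,0,0,0,0],[-0.4,0,0,0,0,0,0],[-0.4,0,0,0,0,0,0]]]}}

```text
t: 6.38
ee_pos: [550.9, 33.0, 207.5]
orientation: [3.094, 0.542, 0.0]
ft_force: [-0.6, -0.9, -0.4]
width: 57.1
grasp_force: 0.0
```

>>> {"name": "servo_tool", "arguments": {"plan": [[[-0.4,0,0,0.3,0,0,0],[-0.4,0,0,0.9,0,0,0],[-0.4,0,0,0.9,0,0,0],[-0.4,0,0,0.4,0,0,0],[-0.4,0,0,0,0,0,0]]]}}

```text
t: 6.8
ee_pos: [553.0, 33.1, 312.7]
orientation: [3.093, 0.542, 0.013]
ft_force: [0.9, 0.7, 0.9]
width: 61.3
grasp_force: 0.0
```

Run:
```python
from h import *
o=readout.get_obs(); print(o['t'],o['ee_pos'].round(1),o['orientation'],o['ft_force'],o['width'],o['qpos'].round(2))
a=save('wrist','w4.png'); b=save('scene','s4.png'); c=cam('wrist',o)
for P in([550.5,32.5,60],[550.5,32.5,180],[567,129,145],[567,129,51]): print(proj(c,P).round(1),proj(cam('scene'),P).round(1))
print(blobs(a,(0,170,60),(6,255,255))[0])
b=cv2.resize(b[120:240,170:340],None,fx=3,fy=3,interpolation=cv2.INTER_CUBIC)
v=np.vstack([a[:240],b[:,:510]][:1]+[cv2.copyMakeBorder(b[:,:510],0,0,0,2,0)])
cv2.imwrite('pics/v4.png',cv2.cvtColor(np.clip(v*1.4,0,255).astype(np.uint8),cv2.COLOR_RGB2BGR)); print(v.shape)
```

```text
6.8 [553.   33.1 312.7] [3.09335662 0.54179051 0.01319875] [0.8724917  0.68262854 0.86397759] 61.29625486960751 [0.04 0.3  1.78 0.   1.04 1.26]
[253.3 177.8] [237.  194.9]
[253.9 211.8] [235.1 163.7]
[151.9 143.4] [267.4 170.8]
[178.7 134.8] [267.6 194.7]
[([137, 126, 46, 28, 732], [156.7, 138.8])]
(600, 512, 3)
```

View pics/v4.png

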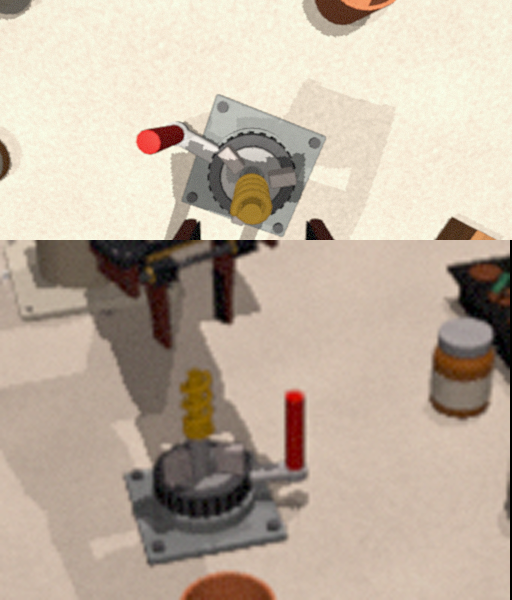

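The auger stands upright in the socket. The top of the handle is at about (149,141) in the wrist view, so next I'll locate it and plan the arc.

Run:
```python
from h import *
o=readout.get_obs(); c=cam('wrist',o); t=cam('top')
C=np.array([550.5,32.5])
for n,P in(('w',plane(c,(149.3,141),145)),('top',plane(t,(216.3,215.7),145))):
    d=P[:2]-C; print(n,P.round(1),np.hypot(*d),np.degrees(np.arctan2(d[1],d[0])))
R=cv2.Rodrigues(o['orientation'])[0]; print(R[:,1],np.degrees(np.arctan2(R[1,1],R[0,1])))
```

```text
w [566.  130.2 145. ] 98.9176559712571 80.95911619670237
top [567.5 130.7 145. ] 99.69110883688951 80.17791625066899
[ 3.39894525e-01 -9.40463379e-01  5.87865393e-04] -70.12954833528232
```

>>> {"name": "servo_tool", "arguments": {"plan": [[[-0.6,0.08,0.49,0,0,0,1],[-0.6,0.08,0.49,0,0,0,1],[-0.6,0.08,0.49,0,0,0,1],[-0.6,0.08,0.49,0,0,0,1],[-0.6,0.08,0.49,0,0,0,1]]]}}

```text
t: 7.32
ee_pos: [566.0, 131.7, 305.7]
orientation: [-2.901, -1.205, 0.005]
ft_force: [0.4, 0.8, 0.5]
width: 70.1
grasp_force: 0.0
```

>>> {"name": "servo_tool", "arguments": {"plan": [[[-0.6,0,0,0,0,0,1],[-0.6,0,0,0,0,0,1],[-0.6,0,0,0,0,0,1],[-0.6,0,0,0,0,0,1],[-0.6,0,0,0,0,0,1]]]}}

```text
t: 7.73
ee_pos: [565.9, 131.0, 305.6]
orientation: [-2.57, -1.804, 0.005]
ft_force: [0.7, 0.1, -0.8]
width: 70.3
grasp_force: 0.0
```

>>> {"name": "servo_tool", "arguments": {"plan": [[[-0.6,0,0,0,0,0,1],[-0.6,0,0,0,0,0,1],[-0.6,0,0,0,0,0,0],[-0.6,0,0,0,0,0,0]]]}}

```text
t: 8.07
ee_pos: [566.2, 130.9, 306.1]
orientation: [-2.411, -2.013, 0.004]
ft_force: [-0.6, 0.1, -0.2]
width: 70.4
grasp_force: 0.0
```

Run:
```python
from h import *
o=readout.get_obs(); c=cam('wrist',o); print(o['t'],o['ee_pos'].round(1),o['width'],o['qpos'].round(2))
R=cv2.Rodrigues(o['orientation'])[0]; print(np.degrees(np.arctan2(R[1,1],R[0,1])),R[:,2].round(3))
a=save('wrist','w5.png')
for P in([567,131,145],[567,131,60]): print(proj(c,P).round(1))
for s,m in blobs(a,(0,150,50),(7,255,255))[0]: print(s,m,plane(c,m,145))
```

```text
8.0667 [566.2 130.9 306.1] 70.38950543811022 [0.21 0.36 1.72 0.   1.06 0.39]
-10.280483992790959 [-0.003 -0.001 -1.   ]
[255.1 197.8]
[254.8 176. ]
[243, 165, 24, 41, 631] [254.4, 186.6] [568.15580106 140.84876466 145.        ]
```

>>> {"name": "servo_tool", "arguments": {"plan": [[[-0.6,0.02,0.03,-0.8,0,0,0],[-0.6,0,0,-0.9,0,0,0],[-0.6,0,0,-0.9,0,0,0],[-0.6,0,0,-0.55,0,0,0],[1,0,0,0,0,0,0]]]}}

```text
t: 8.53
ee_pos: [564.6, 131.5, 176.4]
orientation: [-2.408, -2.011, 0.013]
ft_force: [-0.6, -0.3, 0.3]
width: 66.4
grasp_force: 0.0
```

>>> {"name": "servo_tool", "arguments": {"plan": [[[1,0,0,0,0,0,0],[1,0,0,0,0,0,0],[1,0,0,0,0,0,0],[1,0,0,0,0,0,0],[1,0,0,0,0,0,0]]]}}

```text
t: 8.95
ee_pos: [568.3, 132.4, 183.0]
orientation: [2.408, 2.016, 0.004]
ft_force: [0.5, 0.4, -0.9]
width: 33.8
grasp_force: 0.0
```

>>> {"name": "servo_tool", "arguments": {"plan": [[[1,0,0,0,0,0,0],[1,0,0,0,0,0,0],[1,0,0,0,0,0,0]]]}}

```text
t: 9.2
ee_pos: [567.9, 132.3, 182.2]
orientation: [2.409, 2.016, 0.001]
ft_force: [-0.8, 0.6, 5.9]
width: 21.7
grasp_force: 30.0
```

>>> {"name": "servo_tool", "arguments": {"plan": [[[1,0.213,-0.047,0,0,0,-1],[1,0.208,-0.066,0,0,0,-1],[1,0.202,-0.084,0,0,0,-1],[1,0.194,-0.101,0,0,0,-1],[1,0.184,-0.117,0,0,0,-1]]]}}

```text
t: 9.62
ee_pos: [608.1, 115.6, 182.2]
orientation: [2.791, 1.442, 0.0]
ft_force: [-2.4, -0.1, 8.2]
width: 21.4
grasp_force: 30.0
```

>>> {"name": "servo_tool", "arguments": {"plan": [[[1,0,0,0,0,0,0],[1,0,0,0,0,0,0]]]}}

```text
t: 9.78
ee_pos: [608.5, 115.3, 182.2]
orientation: [2.788, 1.447, 0.002]
ft_force: [0.1, -1.9, 4.8]
width: 21.7
grasp_force: 30.0
```

>>> {"name": "servo_tool", "arguments": {"plan": [[[1,0.173,-0.133,0,0,0,-1],[1,0.161,-0.147,0,0,0,-1],[1,0.147,-0.161,0,0,0,-1],[1,0.133,-0.173,0,0,0,-1],[1,0,0,0,0,0,0]]]}}

```text
t: 10.2
ee_pos: [633.2, 90.2, 182.2]
orientation: [2.998, 0.936, 0.002]
ft_force: [-0.4, -1.4, 5.9]
width: 21.5
grasp_force: 30.0
```

>>> {"name": "servo_tool", "arguments": {"plan": [[[1,0.117,-0.184,0,0,0,-1],[1,0.101,-0.194,0,0,0,-1],[1,0.084,-0.202,0,0,0,-1],[1,0,0,0,0,0,0],[1,0,0,0,0,0,0]]]}}

```text
t: 10.62
ee_pos: [644.9, 67.3, 182.2]
orientation: [3.094, 0.543, 0.002]
ft_force: [0.1, -2.0, 6.2]
width: 21.5
grasp_force: 30.0
```

>>> {"name": "servo_tool", "arguments": {"plan": [[[1,0.066,-0.208,0,0,0,-1],[1,0.047,-0.213,0,0,0,-1],[1,0,0,0,0,0,0]]]}}

```text
t: 10.87
ee_pos: [649.5, 50.1, 182.2]
orientation: [3.13, 0.265, 0.002]
ft_force: [-0.8, -1.5, 5.0]
width: 21.8
grasp_force: 30.0
```

>>> {"name": "servo_tool", "arguments": {"plan": [[[1,0.029,-0.216,0,0,0,-1],[1,0,0,0,0,0,0]]]}}

```text
t: 11.03
ee_pos: [650.5, 41.6, 182.2]
orientation: [3.138, 0.129, 0.002]
ft_force: [0.2, -2.6, 4.6]
width: 21.6
grasp_force: 30.0
```

>>> {"name": "servo_tool", "arguments": {"plan": [[[1,0.01,-0.218,0,0,0,-1],[1,0,0,0,0,0,0]]]}}

```text
t: 11.2
ee_pos: [650.9, 32.9, 182.2]
orientation: [3.141, -0.008, 0.002]
ft_force: [0.2, -2.0, 5.5]
width: 21.4
grasp_force: 30.0
```

>>> {"name": "servo_tool", "arguments": {"plan": [[[1,-0.01,-0.218,0,0,0,-1],[1,0,0,0,0,0,0]]]}}

```text
t: 11.37
ee_pos: [650.5, 24.4, 182.2]
orientation: [-3.138, 0.145, -0.003]
ft_force: [0.3, -0.1, 4.8]
width: 21.4
grasp_force: 30.0
```

>>> {"name": "servo_tool", "arguments": {"plan": [[[1,-0.014,-0.108,0,0,0,-0.5],[1,0,0,0,0,0,0]]]}}

```text
t: 11.53
ee_pos: [650.1, 20.9, 182.2]
orientation: [-3.134, 0.209, -0.003]
ft_force: [1.3, 3.6, 6.0]
width: 21.4
grasp_force: 30.0
```

>>> {"name": "servo_tool", "arguments": {"plan": [[[1,-0.015,-0.108,0,0,0,-0.5],[1,0,0,0,0,0,0]]]}}

```text
t: 11.7
ee_pos: [649.5, 17.3, 182.2]
orientation: [-3.128, 0.276, -0.003]
ft_force: [1.9, 7.9, 5.5]
width: 21.3
grasp_force: 30.0
```

>>> {"name": "servo_tool", "arguments": {"plan": [[[1,-0.024,-0.107,0,0,0,-0.5],[1,-0.024,-0.107,0,0,0,-0.5],[1,0,0,0,0,0,0]]]}}

```text
t: 11.95
ee_pos: [647.9, 10.5, 182.2]
orientation: [-3.11, 0.413, -0.004]
ft_force: [2.7, 16.9, 3.1]
width: 21.5
grasp_force: 30.0
```

>>> {"name": "servo_tool", "arguments": {"plan": [[[1,-0.03,-0.105,0,0,0,-0.5],[1,0,0,0,0,0,0],[1,0,0,0,0,0,0]]]}}

```text
t: 12.2
ee_pos: [647.0, 7.4, 182.1]
orientation: [-3.1, 0.477, -0.004]
ft_force: [4.4, 19.2, 2.2]
width: 21.5
grasp_force: 30.0
```

>>> {"name": "servo_tool", "arguments": {"plan": [[[1,-0.03,-0.105,0,0,0,-0.5],[1,-0.03,-0.105,0,0,0,-0.5],[1,0,0,0,0,0,0],[1,0,0,0,0,0,0]]]}}

```text
t: 12.53
ee_pos: [644.8, 0.8, 182.2]
orientation: [-3.073, 0.611, -0.004]
ft_force: [5.8, 29.7, 1.1]
width: 21.8
grasp_force: 30.0
```

Run:
```python
from h import *
o=readout.get_obs(); print(o['t'],o['ee_pos'],o['ft_force'],o['qpos'].round(2))
d=o['ee_pos'][:2]-[550.5,32.5]; print(np.hypot(*d),np.degrees(np.arctan2(d[1],d[0])))
b=save('scene','s6.png')
v=cv2.resize(b[110:240,170:340],None,fx=4,fy=4,interpolation=cv2.INTER_CUBIC)
cv2.imwrite('pics/v6.png',cv2.cvtColor(np.clip(v*1.4,0,255).astype(np.uint8),cv2.COLOR_RGB2BGR))
```

```text
12.5333 [644.84687086   0.76125848 182.15509806] [ 5.78057365 29.67641199  1.08286483] [-0.02  0.6   1.66  0.01  0.88  1.94]
99.54235156341511 -18.59318718962395
```

View pics/v6.png

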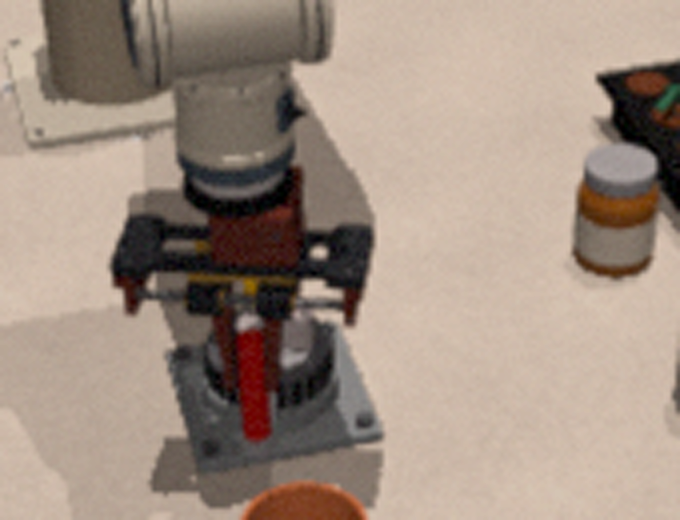

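The scene view shows the gripper holding the handle at the front of the chuck, with about 30 N at the post, so the jaws are tight. I'll let go and lift away.

>>> {"name": "servo_tool", "arguments": {"plan": [[[-0.4,0,0,0,0,0,0],[-0.4,0,0,0,0,0,0],[-0.4,0,0,0,0,0,0],[-0.4,0,0,0,0,0,0],[-0.4,0,0,0,0,0,0]]]}}

```text
t: 13.0
ee_pos: [642.8, -1.2, 181.7]
orientation: [-3.078, 0.61, 0.003]
ft_force: [-2.4, 13.8, 4.9]
width: 51.8
grasp_force: 6.1
```

>>> {"name": "servo_tool", "arguments": {"plan": [[[-0.4,0,0,0.4,0,0,0],[-0.4,0,0,0.9,0,0,0],[-0.4,0,0,0.9,0,0,0],[-0.4,0,0,0.9,0,0,0],[-0.4,0,0,0,0,0,0]]]}}

```text
t: 13.42
ee_pos: [646.1, -4.6, 312.7]
orientation: [-3.08, 0.612, -0.017]
ft_force: [1.5, -0.0, 0.4]
width: 61.6
grasp_force: 0.0
```

Run:
```python
from h import *
o=readout.get_obs(); c=cam('wrist',o); print(o['t'],o['ee_pos'].round(1),o['ft_force'],o['width'])
a=save('wrist','w7.png');b=save('scene','s7.png')
print(blobs(a,(0,150,50),(7,255,255))[0])
for P in([644.8,0.8,145],[644.8,.8,60]): print(proj(c,P).round(1))
b=cv2.resize(b[120:240,170:340],None,fx=3,fy=3,interpolation=cv2.INTER_CUBIC)
v=np.vstack([a[:240],cv2.copyMakeBorder(b,0,0,0,2,0)])
cv2.imwrite('pics/v7.png',cv2.cvtColor(np.clip(v*1.4,0,255).astype(np.uint8),cv2.COLOR_RGB2BGR))
```

```text
13.4167 [646.1  -4.6 312.7] [ 1.53752645 -0.04434267  0.44619644] 61.567113381905294
[([206, 175, 29, 42, 662], [220.7, 197.2])]
[249.4 199. ]
[250.5 178.1]
```

View pics/v7.png

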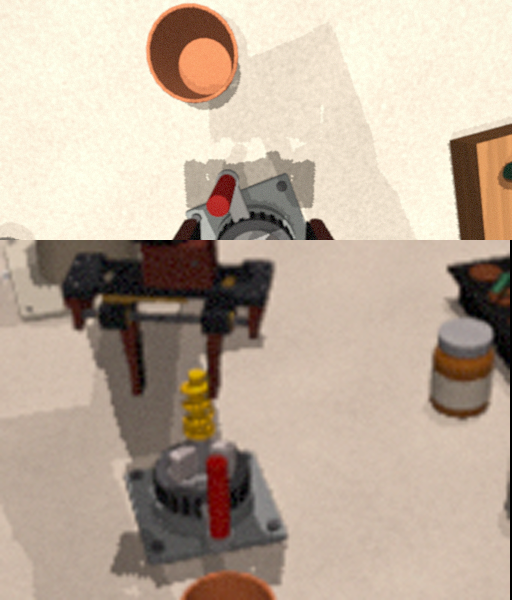

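The auger stays upright, but the handle's top is now at (217,206), not (249,199), so it moved back as the fingers opened. I'll measure how far.

Run:
```python
from h import *
o=readout.get_obs(); c=cam('wrist',o); t=cam('top'); print(o['ee_pos'])
C=np.array([550.5,32.5])
a=vision.get_image('wrist'); b=vision.get_image('top')
for s,m in blobs(a,(0,150,50),(7,255,255))[0]: print(s,m)
bb=[x for x in blobs(b,(0,160,60),(6,255,255),15)[0]]; print(bb)
for n,P in [('w',plane(c,(217.5,206),145))]+[('top',plane(t,m,140)) for s,m in bb]:
    d=P[:2]-C; print(n,P.round(1),np.hypot(*d),np.degrees(np.arctan2(d[1],d[0])))
```

```text
[643.68065313  -4.75579793 306.93992881]
[204, 172, 29, 43, 707] [218.4, 195.5]
[]
w [647.3  27.9 145. ] 96.93730340949287 -2.699138182204935
```

The handle sprang back to about −3 to −5°, near first contact, because the fingers let go under a 30 N spring load. I'll regrip it, tighten again, and ease off gradually so friction holds the clamp.

>>> {"name": "servo_tool", "arguments": {"plan": [[[-0.4,0.08,0.4,0,0,0,1],[-0.4,0.08,0.4,0,0,0,1],[-0.4,0,0,0,0,0,0.8],[-0.4,0,0,0,0,0,0],[-0.4,0,0,0,0,0,0]]]}}

```text
t: 14.03
ee_pos: [649.0, 27.2, 303.6]
orientation: [3.132, -0.239, -0.005]
ft_force: [0.8, -0.4, 0.2]
width: 61.4
grasp_force: 0.0
```

Run:
```python
from h import *
o=readout.get_obs(); c=cam('wrist',o); print(o['t'],o['ee_pos'].round(1))
R=cv2.Rodrigues(o['orientation'])[0]; print(np.degrees(np.arctan2(R[1,1],R[0,1])))
a=vision.get_image('wrist'); s,m=max(blobs(a,(0,150,50),(7,255,255))[0],key=lambda x:x[0][4]); print(s,m)
P=plane(c,(s[0]+s[2]/2-.5,s[1]+s[3]-12),145); print(P, np.degrees(np.arctan2(P[1]-32.5,P[0]-550.5)))
```

```text
14.0333 [649.   27.2 303.6]
-98.71207097827019
[239, 165, 25, 42, 640] [251.3, 188.1]
[650.45679873  29.5565161  145.        ] -1.6867335021353114
```

>>> {"name": "servo_tool", "arguments": {"plan": [[[-0.4,0.03,0.04,-0.8,0,0,0.9],[-0.4,0,0,-0.9,0,0,0],[-0.4,0,0,-0.9,0,0,0],[-0.4,0,0,-0.45,0,0,0],[0.6,0,0,0,0,0,0]]]}}

```text
t: 14.5
ee_pos: [647.8, 28.1, 178.1]
orientation: [3.139, -0.117, -0.015]
ft_force: [-0.4, -0.1, -0.6]
width: 57.3
grasp_force: 0.0
```

>>> {"name": "servo_tool", "arguments": {"plan": [[[1,0,0,0,0,0,0],[1,0,0,0,0,0,0],[1,0,0,0,0,0,0],[1,0,0,0,0,0,0],[1,0,0,0,0,0,0]]]}}

```text
t: 14.92
ee_pos: [651.6, 28.7, 185.0]
orientation: [-3.139, 0.113, -0.004]
ft_force: [0.1, 1.2, 0.4]
width: 24.8
grasp_force: 0.0
```

>>> {"name": "servo_tool", "arguments": {"plan": [[[1,0,-0.1,0,0,0,-0.5],[1,0,0,0,0,0,0],[1,0,0,0,0,0,0]]]}}

```text
t: 15.17
ee_pos: [651.4, 24.8, 184.8]
orientation: [-3.136, 0.181, -0.002]
ft_force: [-1.9, 0.4, 6.9]
width: 21.7
grasp_force: 30.0
```

>>> {"name": "servo_tool", "arguments": {"plan": [[[1,-0.01,-0.1,0,0,0,-0.5],[1,0,0,0,0,0,0],[1,0,0,0,0,0,0]]]}}

```text
t: 15.42
ee_pos: [651.0, 21.2, 184.8]
orientation: [-3.131, 0.248, -0.003]
ft_force: [-2.3, 1.6, 5.3]
width: 21.9
grasp_force: 30.0
```

>>> {"name": "servo_tool", "arguments": {"plan": [[[1,-0.014,-0.1,0,0,0,-0.5],[1,0,0,0,0,0,0],[1,0,0,0,0,0,0]]]}}

```text
t: 15.67
ee_pos: [650.5, 17.7, 184.8]
orientation: [-3.125, 0.315, -0.003]
ft_force: [-2.4, 4.8, 5.4]
width: 21.3
grasp_force: 30.0
```

>>> {"name": "servo_tool", "arguments": {"plan": [[[1,-0.018,-0.1,0,0,0,-0.5],[1,0,0,0,0,0,0],[1,0,0,0,0,0,0]]]}}

```text
t: 15.92
ee_pos: [649.8, 14.6, 184.8]
orientation: [-3.115, 0.384, -0.002]
ft_force: [-1.4, 9.9, 6.5]
width: 21.7
grasp_force: 30.0
```

>>> {"name": "servo_tool", "arguments": {"plan": [[[1,0.009,0.05,0,0,0,0.25],[1,0,0,0,0,0,0],[1,0,0,0,0,0,0]]]}}

```text
t: 16.17
ee_pos: [650.1, 16.7, 184.8]
orientation: [-3.12, 0.349, -0.002]
ft_force: [-0.1, 9.6, 6.2]
width: 21.5
grasp_force: 30.0
```

>>> {"name": "servo_tool", "arguments": {"plan": [[[1,0.009,0.05,0,0,0,0.25],[1,0,0,0,0,0,0],[1,0,0,0,0,0,0]]]}}

```text
t: 16.42
ee_pos: [650.5, 18.5, 184.8]
orientation: [-3.123, 0.315, -0.002]
ft_force: [-2.4, 9.8, 5.8]
width: 21.8
grasp_force: 30.0
```

>>> {"name": "servo_tool", "arguments": {"plan": [[[1,0.007,0.05,0,0,0,0.25],[1,0,0,0,0,0,0],[1,0,0,0,0,0,0]]]}}

```text
t: 16.67
ee_pos: [650.7, 20.3, 184.8]
orientation: [-3.127, 0.282, -0.002]
ft_force: [-1.7, 8.4, 7.1]
width: 21.6
grasp_force: 30.0
```

>>> {"name": "servo_tool", "arguments": {"plan": [[[1,0.007,0.05,0,0,0,0.25],[1,0,0,0,0,0,0],[1,0,0,0,0,0,0]]]}}

```text
t: 16.92
ee_pos: [650.9, 22.1, 184.8]
orientation: [-3.13, 0.248, -0.002]
ft_force: [-2.4, 7.0, 7.3]
width: 21.3
grasp_force: 30.0
```

Run:
```python
from h import *
f=[]
for i in range(3):
    o=readout.get_obs(); f.append(o['ft_force'].round(1).tolist()); a=vision.get_image('wrist')
print(f,o['moment'].round(2),o['t'],o['ee_pos'])
c=cam('wrist',o)
s,m=max(blobs(a,(0,150,50),(7,255,255))[0],key=lambda x:x[0][4]); print(s,m)
P=plane(c,(s[0]+s[2]/2-.5,s[1]+5),60); print(P,proj(c,o['ee_pos']-[0,0,100]),proj(c,o['ee_pos']-[0,0,60]))
cv2.imwrite('pics/v8.png',cv2.cvtColor(np.clip(a*1.4,0,255).astype(np.uint8),cv2.COLOR_RGB2BGR))
```

```text
[[-2.4, 7.0, 7.3], [-1.8, 6.8, 5.6], [-2.0, 6.6, 7.2]] [ 0.95  0.43 -0.06] 17.0167 [650.90259356  22.13165626 184.79344975]
[230, 198, 46, 85, 2412] [252.8, 246.8]
[656.6003122   22.87112152  60.        ] [254.8717466  222.58324159] [255.23673108 250.6998378 ]
```

View pics/v8.png

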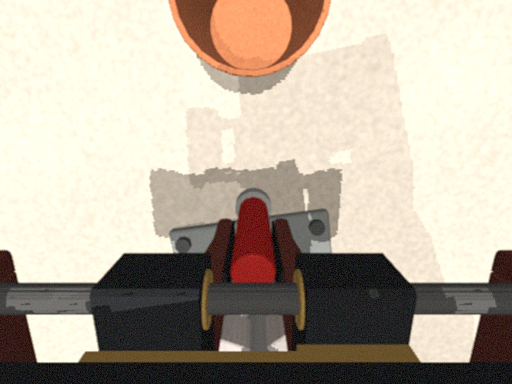

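The post sits centred between the pads, so it follows the tool. I'll keep unloading slowly.

>>> {"name": "servo_tool", "arguments": {"plan": [[[1,0.005,0.05,0,0,0,0.25],[1,0,0,0,0,0,0],[1,0,0,0,0,0,0],[1,0,0,0,0,0,0]]]}}

```text
t: 17.4
ee_pos: [651.1, 23.9, 184.8]
orientation: [-3.133, 0.214, -0.002]
ft_force: [-1.5, 5.5, 5.8]
width: 21.3
grasp_force: 30.0
```

>>> {"name": "servo_tool", "arguments": {"plan": [[[1,0.005,0.05,0,0,0,0.25],[1,0,0,0,0,0,0],[1,0,0,0,0,0,0],[1,0,0,0,0,0,0]]]}}

```text
t: 17.73
ee_pos: [651.2, 25.7, 184.8]
orientation: [-3.135, 0.181, -0.002]
ft_force: [-2.3, 5.4, 6.9]
width: 21.7
grasp_force: 30.0
```

>>> {"name": "servo_tool", "arguments": {"plan": [[[1,0.003,0.05,0,0,0,0.25],[1,0,0,0,0,0,0],[1,0,0,0,0,0,0],[1,0,0,0,0,0,0]]]}}

```text
t: 18.07
ee_pos: [651.3, 27.6, 184.8]
orientation: [-3.137, 0.147, -0.002]
ft_force: [-2.5, 4.6, 7.1]
width: 21.7
grasp_force: 30.0
```

>>> {"name": "servo_tool", "arguments": {"plan": [[[1,-0.006,-0.11,0,0,0,-0.5],[1,-0.01,-0.11,0,0,0,-0.5],[1,-0.014,-0.11,0,0,0,-0.5],[1,0,0,0,0,0,0],[1,0,0,0,0,0,0]]]}}

```text
t: 18.48
ee_pos: [650.1, 15.6, 184.8]
orientation: [-3.119, 0.351, -0.001]
ft_force: [-2.0, 11.2, 6.3]
width: 21.3
grasp_force: 30.0
```

>>> {"name": "servo_tool", "arguments": {"plan": [[[1,-0.018,-0.1,0,0,0,-0.5],[1,0,0,0,0,0,0],[1,0,0,0,0,0,0],[0.6,0,0,0,0,0,0],[0.5,0,0,0,0,0,0]]]}}

```text
t: 18.9
ee_pos: [649.4, 12.2, 184.8]
orientation: [-3.11, 0.417, -0.001]
ft_force: [-1.7, 13.6, 6.0]
width: 21.4
grasp_force: 30.0
```

>>> {"name": "servo_tool", "arguments": {"plan": [[[0.49,0,0,0,0,0,0],[0.48,0,0,0,0,0,0],[0.47,0,0,0,0,0,0],[0.46,0,0,0,0,0,0],[0.45,0,0,0,0,0,0]]]}}

```text
t: 19.32
ee_pos: [649.2, 12.3, 184.7]
orientation: [-3.11, 0.418, -0.0]
ft_force: [-4.1, 13.4, 6.7]
width: 24.0
grasp_force: 6.0
```

>>> {"name": "servo_tool", "arguments": {"plan": [[[0.43,0,0,0,0,0,0],[0.41,0,0,0,0,0,0],[0.39,0,0,0,0,0,0],[0.37,0,0,0,0,0,0],[0.35,0,0,0,0,0,0]]]}}

```text
t: 19.73
ee_pos: [649.1, 11.9, 184.6]
orientation: [-3.111, 0.418, -0.0]
ft_force: [-4.0, 11.3, 6.3]
width: 28.5
grasp_force: 5.0
```

>>> {"name": "servo_tool", "arguments": {"plan": [[[0.31,0,0,0,0,0,0],[0.27,0,0,0,0,0,0],[0.23,0,0,0,0,0,0],[0.19,0,0,0,0,0,0],[0.15,0,0,0,0,0,0]]]}}

```text
t: 20.15
ee_pos: [649.1, 11.1, 184.2]
orientation: [-3.112, 0.418, -0.0]
ft_force: [-0.9, 6.3, 3.7]
width: 36.8
grasp_force: 3.1
```

>>> {"name": "servo_tool", "arguments": {"plan": [[[0.11,0,0,0,0,0,0],[0.07,0,0,0,0,0,0],[0.03,0,0,0,0,0,0],[-0.01,0,0,0,0,0,0],[-0.05,0,0,0,0,0,0]]]}}

```text
t: 20.57
ee_pos: [649.2, 10.0, 183.8]
orientation: [-3.113, 0.419, -0.001]
ft_force: [-1.5, 4.4, 1.5]
width: 45.1
grasp_force: 1.5
```

>>> {"name": "servo_tool", "arguments": {"plan": [[[-0.09,0,0,0,0,0,0],[-0.13,0,0,0,0,0,0],[-0.17,0,0,0,0,0,0],[-0.21,0,0,0,0,0,0],[-0.25,0,0,0,0,0,0]]]}}

```text
t: 20.98
ee_pos: [649.2, 9.1, 183.4]
orientation: [3.113, -0.42, 0.0]
ft_force: [0.6, 0.4, -1.0]
width: 54.6
grasp_force: 0.0
```

>>> {"name": "servo_tool", "arguments": {"plan": [[[-0.4,0,0,0,0,0,0],[-0.4,0,0,0.4,0,0,0],[-0.4,0,0,0.9,0,0,0],[-0.4,0,0,0.9,0,0,0],[-0.4,0,0,0.9,0,0,0]]]}}

```text
t: 21.4
ee_pos: [648.8, 9.3, 308.3]
orientation: [3.113, -0.421, -0.002]
ft_force: [0.6, -0.0, 0.3]
width: 61.6
grasp_force: 0.0
```

>>> {"name": "servo_tool", "arguments": {"plan": [[[-0.4,-0.5,0,0.4,0,0,0],[-0.4,-0.6,0,0,0,0,0],[-0.4,-0.6,0.2,0,0,0,0],[-0.4,0,0,0,0,0,0],[-0.4,0,0,0,0,0,0]]]}}

```text
t: 21.82
ee_pos: [580.5, 17.5, 323.9]
orientation: [3.113, -0.42, 0.001]
ft_force: [-0.3, 0.2, 0.0]
width: 61.5
grasp_force: 0.0
```

Run:
```python
from h import *
o=readout.get_obs(); c=cam('wrist',o); print(o['t'],o['ee_pos'].round(1),o['ft_force'].round(1),o['width'])
a=vision.get_image('wrist');s=vision.get_image('scene')
for b,m in blobs(a,(0,150,50),(7,255,255),200)[0]:
    print(b,m)
    P=plane(c,(b[0]+b[2]/2-.5,b[1]+b[3]-12),145); print(P, np.degrees(np.arctan2(P[1]-32.5,P[0]-550.5)))
print(blobs(s,(20,90,60),(34,255,255),60)[0],proj(cam('scene'),[550.5,32.5,180]),proj(cam('scene'),[550.5,32.5,108]))
b=cv2.resize(s[130:230,190:310],None,fx=4,fy=4,interpolation=cv2.INTER_CUBIC)
d=cv2.resize(a[80:280,150:350],None,fx=1.5,fy=1.5,interpolation=cv2.INTER_CUBIC); d=cv2.copyMakeBorder(d,0,100,0,0,0)
cv2.imwrite('pics/v9.png',cv2.cvtColor(np.clip(np.hstack([b,d])*1.5,0,255).astype(np.uint8),cv2.COLOR_RGB2BGR))
```

```text
21.8167 [580.5  17.5 323.9] [-0.3  0.2  0. ] 61.450504520815464
[212, 107, 27, 24, 483] [224.1, 117.8]
[648.08407208  24.74303201 145.        ] -4.544890954050111
[([231, 164, 10, 23, 178], [235.7, 175.1])] [235.11047547 163.7392712 ] [236.28989382 182.84268348]
```

View pics/v9.png

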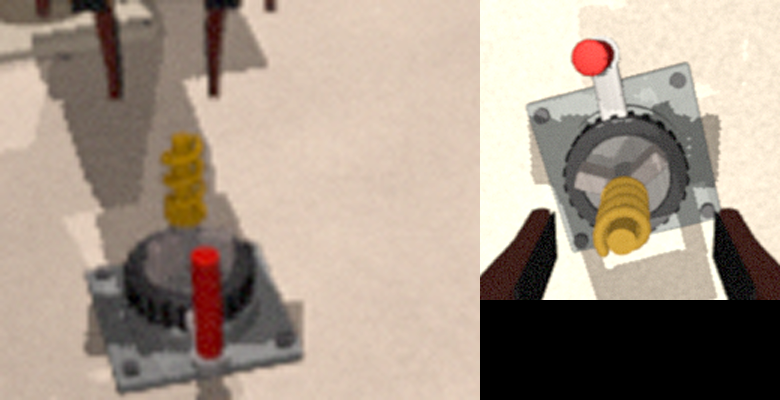

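The auger stands upright between the closed jaws. The handle stayed at about −5°, which is where the slow release left it, and nothing touches the gripper. I'll hand it in.

```bash
python3 -c "
from workcell import close_job
print(close_job())"
```

```text
the job is handed in; nothing more can be done
None
```

I stood the auger upright in the chuck socket and turned the sleeve clockwise until the jaws closed on its shank, then let go and handed in at about 22 s. I didn't test the final grip: after I had tightened to about 30 N, the handle sprang back on release, so I re-tightened to about 14 N and eased off, and it came to rest near where the jaws first meet the shank.

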